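Load a reagent cassette under a spring flap

ROBOT

A 6-joint arm with a two-finger parallel gripper is mounted at the origin on the work surface. World frame = base frame: x ahead of the robot, y to its left, z up, the work surface at z = 0. Lengths are in m, angles in rad, forces in N, time in s.
With the tool pointing down it reaches from about 0.275 to 0.725 m from the base axis. Payload 5.6 kg.
Tool frame: the origin (TCP) lies at the centre of the arm's flange, where the gripper is bolted on; the fingertips stand 173 mm ahead of it and the grasp point (between the pads) lies 155 mm ahead of it; x points along the fingers, y is the direction in which the jaws open and shut, and the axes are right-handed (so a half turn about x gives the same grasp; the last joint's range is limited). The gripper opens to 85 mm and grips with 20 to 120 N. Pads are 22 mm wide; open, the fingers measure 114 mm over their backs; the gripper's body (76 mm by 85 mm) begins 54 mm behind the grasp point. The pads swing forward as they close: fully open they stand 13 mm farther back than shut.
Start: joints at [-0.962, 0.255, 0.108, 0, -1.424, -0.285], TCP at [0.175, -0.521, 0.405] pointing down, gripper open.
Joint ranges: [-2.95, 2.95], [-1.21, 1.97], [-1.09, 1.5], [-2.87, 1.71], [-2.94, -0.07], [-3.05, 3.05]. Speed limits (rad/s): [2.57, 2.57, 3.14, 3.14, 3.14, 3.14].

INTERFACE

Orientations are given as a unit quaternion [w, x, y, z].
In Python, from bench import get_state, optics, arm gives the robot as it stands.
- The arm moves only by the shell command python3 -m crank 'ROWS' [OPENING] [FORCE]. ROWS is JSON, a list of rows, each a list of 2 entries, a list of its own where there are three numbers: the shift along the tool's x, y, z in cm, then the turn, a rotation vector about the tool's x, y, z in degrees. In form: [[[dx, dy, dz], [ax, ay, az]], ...]. A call has 1 to 10 rows; each row shifts and turns the commanded pose from where the row before left it, along the tool's axes as they then stand; what a row does not reach is not made up. A row lasts 1/10 s, in which the tool goes at most 50 mm and 8.59 degrees, less where a joint would pass 70% of its speed; a pose out of reach is approached as far as the arm can. A call is refused whole if a number of a shift passes 5 or a number of a turn 8.59, either way. A call with a gripper value outside its range is refused whole. OPENING is the closure, from -1 (fully open) to 1 (shut), set as the call begins (- or left out, the last holds). The fingers move at their own pace and stop on an object; FORCE is the grip in N (left out, the last holds). Time passes only in rows, so rows that do not move let the fingers close. It gives the time, the measured TCP pose, the force and the opening at its end, in the units of the state.
- get_state(): the state, without advancing time (a new reading comes with each control period).
- optics.grab_frame(name): name is "scene" or "top" or "wrist"; returns a dict with "pixels" (400x640x3 uint8, red, green, blue), "fovy" (degrees; the focal length in pixels is half the picture's height over the tangent of half this angle, whatever the lens; pixels are square), "cx", "cy" (the principal point, pixels), "R" (3x3) and "t" (3): a world point X has camera coordinates R X + t. Camera axes: x right, y down, z forward; pixel columns grow to the right and rows downward; lengths in m; the calibration is good to about 2 mm. A picture is of the moment at which its call begins. There is no depth.
- arm.job_done(): hands the job in, once; it reports no verdict.
Trained networks look in the newest picture that a camera, given by its name, has taken for a name from the list of things; names that differ only in an ending like _2 or _b are one class to them, and where a whole thing is asked for, a point or a joint stands for the part that bears it (a point fixed in the world has none). Each returns a list of dicts, best first, with "p" (0 to 1); they miss things now and then, are a little off and sometimes report something else, mostly with a low value. They report only what shows in the picture. A call takes as long as a camera call. They do not tell look-alikes from the thing itself.
- optics.silhouettes(thing, camera): "mask" (400x640 bool, what is visible of it) and "uv" ([column, row] in pixels, amid what is visible of it).
The state is a dict: "time_s": time; "joint_pos": joint angles; "joint_vel": joint speeds; "joint_torque": joint torques, N m; "tcp_pos": TCP position; "tcp_rot": TCP orientation; "contact_force": force on the tool from outside, world axes, zero at the start; "wrist_torque": the same for the moment, N m; "width": opening from 0.0 (shut) to 1.0 (fully open).
Only numpy, scipy, OpenCV 4.12 (cv2) and the standard library are available. Lean on these libraries where they do the work, as an engineer would, in place of code of your own. Each camera call takes 0.05 s, during which the arm holds its last target.

TASK

Load the reagent cassette that stands in the loader's lane: with one fingertip press the flap's paddle right down and keep it down, and with the other fingertip push the cassette by its upright tab under the raised flap until it is fully home against the end stop. Keep the flap clear of the cassette all the way, then let the paddle up so that the flap shuts behind the cassette. Do not lift the cassette, and leave everything else on the bench where it is.

Things in the scene. Friction and masses are not known exactly. Their poses are not given: they have to be found in the camera images.
- loader: Fixed white loader, plate 6 mm thick, x -164 to 125, y -72 to 52 mm. Origin: on the table below the hinge line, level with the lip's robot-side face. x = push direction, y = towards the paddle, z up. Lane floor z 6, lane centre y -35, rails (inner faces y -13.5, -56.5; top z 20). Hinge bar along x at y 0, z 41, 8 mm thick; bearing blocks 12 mm wide at x -146 and 73, top z 47.
- stop (a point): Middle of the lane's end stop face, which the cassette's front meets: loader x 69, y -35, z 18 mm (stop's top z 36). Behind it a housing to loader x 125, 48 mm high.
- flap (a joint): Aluminium rocker flap on the hinge bar, rad: 0 shut, 0.6 fully open (hard stop); a spring shuts it. One rigid piece: paddle on the y+ side, roof (x 0 to 66, y -2 to -62 mm) with a hanging lip on the y- side. Pressing the paddle down (4 to 8 N at 28 mm from the hinge) raises the lip, which clears the cassette above 0.38; hold it above 0.45. The cassette cannot push it open.
- lip (a point): Middle of the lower edge of the flap's lip, which bars the lane: 4 mm thick (loader x 0 to 4), y -28 to -54, lower edge z 19 mm when shut. The frame turns with the flap. Open, the roof's free edge rises to z 80 mm.
- paddle (a point): Middle of the paddle's plate: 134 mm along x (loader x -140 to -6), 40 mm wide from 5 to 45 mm off the hinge line, 3 mm thick. Shut, it slopes up away from the hinge by 0.45 rad (z 52 mm at its middle); fully open it slopes down by 0.15 rad (top about z 39 at 28 mm from the hinge). The frame turns with the flap, x along the hinge.
- cassette: White reagent cassette, loose, 0.2 to 0.4 kg, 86 x 40 mm. Origin: centre of underside; x as the loader's. Body 24 mm high, x -17 to 43; gap with floor 8 mm high, x -35 to -17 (the lip drops in); upright tab 55 mm high, x -43 to -35. Starts in the lane, front 6 to 30 mm short of the lip. Home: origin at loader x 26, y -35, z 6; the tab stays outside, rear face at loader x -17.
- tab (a point): Point on the cassette's tab: middle of the rear (robot-side) face in width, 37.5 mm above the cassette's underside. Push here towards the loader's +x.
- spare: Bystander: a second, like cassette standing on the table beside the loader, on its paddle side. Origin: centre of underside.
- vial: Bystander: small amber vial with white cap, 22 mm across, 46 mm high, on the table beside the lane. Origin: underside.
- tube_rack: Bystander: wire rack of capped sample tubes, 100 x 200 x 104 mm. Origin: underside.
- tube_block: Bystander: orange-red tube block, 85 x 125 x 45 mm. Origin: underside.
- spray: Bystander: white bottle, 68 mm across, 190 mm high. Origin: underside.
- beaker: Bystander: clear beaker, 80 mm across, 90 mm high. Origin: underside.
- pipette: Bystander: black hand pipette lying flat, about 230 mm long. Origin: on the table under its middle.
Not all that is in view belongs to the job. Leave any blue or yellow look-alike of the cassette alone.

How it is judged:
By the outcome, as a careful person would: the job done as asked, in the order asked, and still so for the second after the job is handed in, with the robot touching nothing.
It also fails if it takes over 45 s, if anything falls off the work surface, if the arm or the gripper's body presses on something with over 40 N, if the wrist force passes 120 N, or if a joint passes its speed limit or range.

## Working session

There is one attempt and no reset: what is moved stays moved. The work goes in short steps, Python scripts to look and compute and a shell command to move; the robot and the scene stay as the last step left them, time stands still between calls to the robot, and variables do not carry over. Pictures are saved under pics/ and viewed, and the job is handed in when it is done.

```bash
ls; mkdir -p pics
python3 - <<'E'
from bench import get_state, optics, arm
import cv2
s=get_state()
for k,v in s.items(): print(k,v)
for n in ["scene","top","wrist"]:
    f=optics.grab_frame(n)
    cv2.imwrite(f"pics/{n}0.png",f["pixels"][:,:,::-1])
    print(n,f["fovy"],f["cx"],f["cy"],f["R"],f["t"])
E
```

```text
pics
time_s 0.0
joint_pos [-9.62398143e-01  2.55758882e-01  1.07002049e-01 -4.86687302e-04
 -1.42391817e+00 -2.84603804e-01]
joint_vel [ 1.01564888e-03 -3.71509245e-04 -5.76415924e-04 -1.09467702e-03
 -1.07722299e-03 -7.55840787e-06]
joint_torque [ 2.03195777e-04 -3.86625624e+01  2.37931144e+01  5.36518246e+00
 -6.32996918e-03  2.86866032e-05]
tcp_pos [ 0.17500804 -0.5212362   0.40378641]
tcp_rot [ 0.69773057 -0.11328151  0.69799719  0.11462668]
contact_force [-0.14917267 -0.64110737  0.75738855]
wrist_torque [-0.07064393  0.00884559 -0.00842075]
width 1.0010161982286154
scene 44.80465458070827 325.2840035313978 198.92180773827448 [[-0.31847386  0.94774909  0.01860249]
 [ 0.58558019  0.21212993 -0.78236611]
 [-0.74543292 -0.23826991 -0.62254094]] [ 0.15173376 -0.25743487  1.69052355]
top 47.011341163026046 314.1500841368552 196.23848773290683 [[ 0.03805896 -0.99926985  0.00335775]
 [-0.97722593 -0.03792094 -0.20878572]
 [ 0.2087606   0.00466489 -0.97795565]] [-0.0025233   0.5072739   1.35185715]
wrist 65.1335734082347 319.2352806593377 202.41156852153688 [[-0.3179103   0.94812025  0.00101746]
 [ 0.902778    0.30237854  0.30587434]
 [ 0.28969799  0.09815914 -0.95207135]] [ 0.54806492 -0.03913712  0.38019067]
```

View pics/scene0.png

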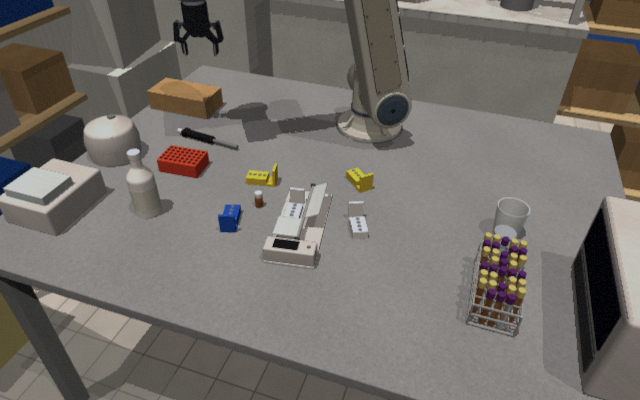

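View pics/top0.png

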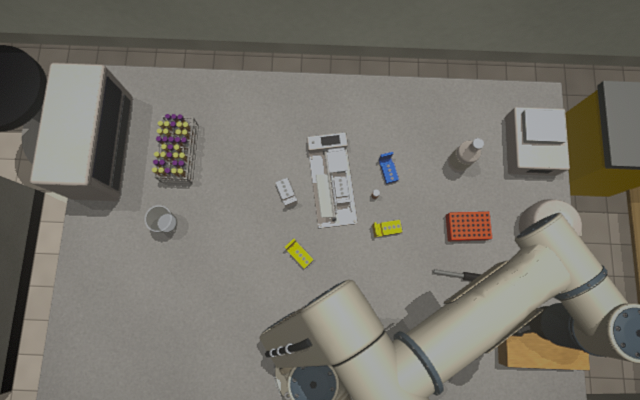

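View pics/wrist0.png

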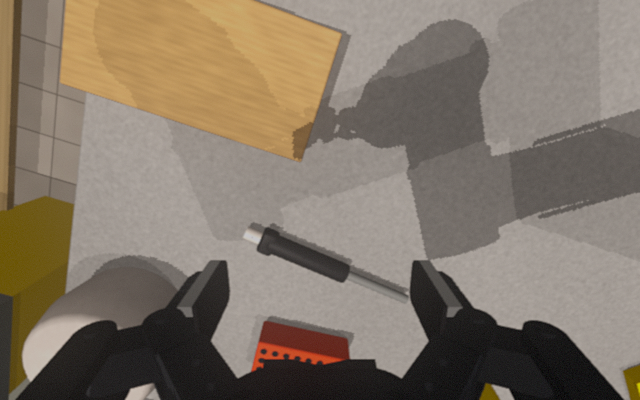

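Top view: the white loader is at about (331,182), with the white cassette in its lane at about (341,187). Candidates for the cassette:
- White, in the lane (341,187): this is the target.
- White spare (287,192), on the paddle side.
- Yellow look-alikes at (298,253) and (388,228).
- Blue look-alike at (388,168).

I choose the white one in the lane. Next I check a close crop and measure.

```bash
cat > h.py <<'E'
import numpy as np, cv2
from bench import get_state, optics, arm
from scipy.spatial.transform import Rotation as Ro
def K(f):
    fl=200/np.tan(np.radians(f["fovy"]/2)); return np.array([[fl,0,f["cx"]],[0,fl,f["cy"]],[0,0,1]])
def onz(f,uv,z):
    R=np.array(f["R"]);t=np.array(f["t"]);C=-R.T@t
    d=R.T@np.linalg.inv(K(f))@np.array([uv[0],uv[1],1.]); return C+d*(z-C[2])/d[2]
def proj(f,X):
    X=np.atleast_2d(X);c=X@np.array(f["R"]).T+np.array(f["t"]); p=c@K(f).T; return p[:,:2]/p[:,2:]
def tri(fs,uvs):
    A=[];b=[]
    for f,uv in zip(fs,uvs):
        P=K(f)@np.c_[f["R"],f["t"]]
        for i in (0,1):
            r=uv[i]*P[2]-P[i]; A.append(r[:3]);b.append(-r[3])
    return np.linalg.lstsq(np.array(A),np.array(b),rcond=None)[0]
def rot(s): q=s["tcp_rot"]; return Ro.from_quat([q[1],q[2],q[3],q[0]])
def crop(f,x0,y0,x1,y1,s,name):
    cv2.imwrite(name,cv2.resize(f["pixels"][y0:y1,x0:x1,::-1],None,fx=s,fy=s,interpolation=cv2.INTER_CUBIC))
E
python3 - <<'E'
from h import *
fs={n:optics.grab_frame(n) for n in ("top","scene")}
for th in ["loader","stop","flap","lip","paddle","cassette","tab","spare","vial"]:
    for n in fs:
        for d in optics.silhouettes(th,n)[:3]:
            m=d["mask"];ys,xs=np.where(m)
            print(th,n,round(d["p"],2),np.round(d["uv"],1),m.sum(),xs.min(),xs.max(),ys.min(),ys.max(), np.round(onz(fs[n],d["uv"],0.03),3))
crop(fs["top"],260,120,420,240,5,"pics/top1.png")
crop(fs["scene"],200,150,400,280,4,"pics/scene1.png")
E
```

```text
loader top 0.68 [339.7 192.7] 335 334 349 178 205 [ 0.526 -0.062  0.03 ]
loader top 0.65 [330.  175.1] 3130 308 356 133 226 [ 0.582 -0.03   0.03 ]
loader scene 0.57 [301.5 235.4] 3408 263 331 184 267 [ 0.637 -0.009  0.03 ]
stop top 0.73 [465.6 153.3] 763 448 483 139 171 [ 0.67  -0.458  0.03 ]
stop top 0.71 [331.2 178.5] 3222 308 357 133 227 [ 0.571 -0.034  0.03 ]
stop scene 0.98 [301.6 231.9] 3493 263 331 183 267 [ 0.625 -0.013  0.03 ]
flap top 0.78 [327.  178.8] 1065 316 347 150 216 [ 0.569 -0.021  0.03 ]
flap scene 0.64 [306.7 215.3] 1089 273 326 183 236 [ 0.561 -0.023  0.03 ]
flap scene 0.47 [511.3 216.4] 1106 494 529 197 238 [0.383 0.482 0.03 ]
lip top 0.72 [328.9 180.6] 973 317 346 152 215 [ 0.564 -0.027  0.03 ]
lip scene 0.25 [305.3 214.9] 983 273 325 184 235 [ 0.56  -0.027  0.03 ]
paddle top 0.83 [329.4 181.6] 1021 316 347 151 216 [ 0.561 -0.029  0.03 ]
paddle scene 0.16 [304.2 214.3] 1044 273 327 182 236 [ 0.559 -0.031  0.03 ]
cassette top 0.95 [386.4 229.8] 373 372 401 220 236 [ 0.416 -0.208  0.03 ]
cassette top 0.76 [389.7 169.5] 433 379 398 151 183 [ 0.607 -0.217  0.03 ]
c
[... 299 characters left out ...]
b top 0.89 [385.5 167.8] 381 380 398 153 183 [ 0.612 -0.204  0.03 ]
tab top 0.76 [295.  256.1] 337 286 311 240 267 [0.325 0.068 0.03 ]
tab top 0.75 [387.3 229.3] 393 372 402 220 237 [ 0.417 -0.211  0.03 ]
tab scene 0.94 [359.9 182.5] 446 346 373 168 191 [0.375 0.069 0.03 ]
tab scene 0.84 [231.1 219.7] 518 218 240 204 231 [ 0.642 -0.199  0.03 ]
tab scene 0.76 [260.1 178.5] 435 246 277 164 185 [ 0.454 -0.204  0.03 ]
spare top 0.54 [287.  188.1] 392 276 297 178 207 [0.535 0.103 0.03 ]
spare scene 0.67 [356.7 221.5] 601 348 367 201 238 [0.54  0.106 0.03 ]
vial top 0.62 [371.1 192.4] 49 372 378 191 198 [ 0.531 -0.16   0.03 ]
vial scene 0.65 [258.2 197.3] 124 255 262 190 206 [ 0.535 -0.173  0.03 ]
```

View pics/top1.png

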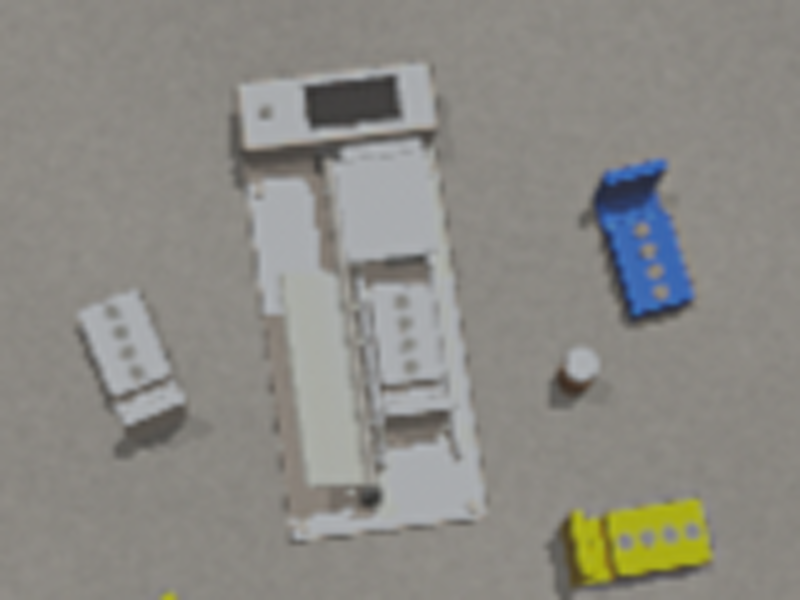

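View pics/scene1.png

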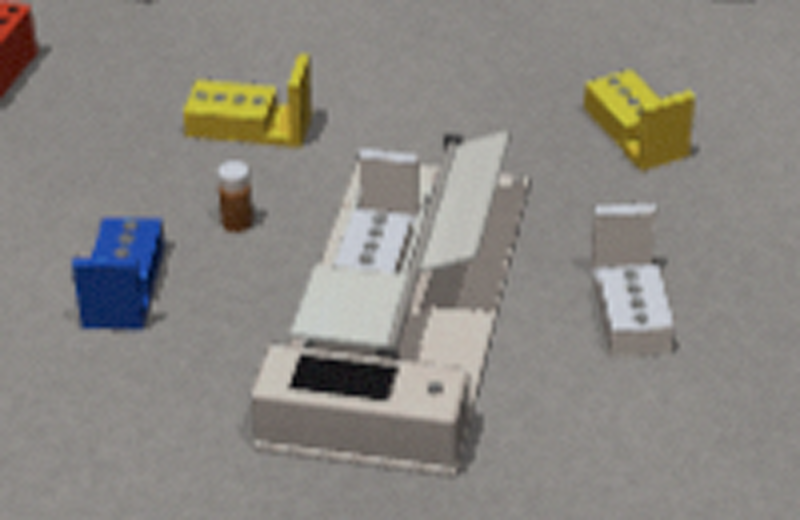

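Run:
```python
from h import *
from scipy.optimize import least_squares
ft=optics.grab_frame("top");fs=optics.grab_frame("scene")
T=lambda u,v:(260+u/5,120+v/5); S=lambda u,v:(200+u/4,150+v/4)
obs=[(ft,T(238,87),(125,52,48)),(ft,T(430,64),(125,-72,48)),(ft,T(292,542),(-164,52,3)),(ft,T(485,518),(-164,-72,3)),
(fs,S(252,398),(125,-72,48)),(fs,S(463,418),(125,52,48)),(fs,S(255,447),(125,-72,0)),(fs,S(460,470),(125,52,0)),(fs,S(508,132),(-140,5+40*.9-5+4.5,41+45*np.sin(.45)))]
def W(p,L):
    c,s=np.cos(p[2]),np.sin(p[2]); L=np.array(L)/1000
    return np.array([p[0]+c*L[0]-s*L[1],p[1]+s*L[0]+c*L[1],L[2]])
def r(p): return np.concatenate([proj(f,W(p,L))[0]-uv for f,uv,L in obs])
o=least_squares(r,[.56,-.03,0.1],loss="soft_l1")
print(o.x,np.round(r(o.x).reshape(-1,2),1))
np.save("p.npy",o.x)
p=o.x
# tab top: midpoint triangulation
X=tri([ft,fs],[T(417,402),S(389,157)]); c,s=np.cos(p[2]),np.sin(p[2])
d=X-np.array([p[0],p[1],0]); print("tabtop",X,"loader mm",1000*np.array([c*d[0]+s*d[1],-s*d[0]+c*d[1],d[2]]))
for L in [(-130,-3.5,40),(-28,-3.5,40)]: print(W(p,L),np.hypot(*W(p,L)[:2]))
```

```text
[ 0.58690386 -0.02305528  0.16899759] [[-1.3 -1.4]
 [-0.9 -1.6]
 [-0.2 -0.3]
 [ 0.5 -0.6]
 [-0.1 -2.7]
 [-0.8 -1.2]
 [ 0.4 -0.6]
 [-0.2  0.1]
 [ 0.4 -1.4]]
tabtop [ 0.49708342 -0.07305717  0.05630363] loader mm [-96.95087677 -34.18227022  56.30362633]
[ 0.45934454 -0.04837068  0.04      ] 0.46188432117845335
[ 0.55989143 -0.03121486  0.04      ] 0.5607608954248949
```

```bash
cat >> h.py <<'E'
def W(p,L):
    c,s=np.cos(p[2]),np.sin(p[2]); L=np.array(L,float)/1000
    return np.array([p[0]+c*L[0]-s*L[1],p[1]+s*L[0]+c*L[1],L[2]])
def Lo(p,X):
    c,s=np.cos(p[2]),np.sin(p[2]); d=np.array(X)-np.array([p[0],p[1],0]); return 1000*np.array([c*d[0]+s*d[1],-s*d[0]+c*d[1],d[2]])
def togo(p,L,sgn=None):
    """L: loader mm target of TCP; tool x down, tool y = sgn*loader y"""
    s=get_state(); R=rot(s).as_matrix(); t=np.array(s["tcp_pos"])
    ly=np.array([-np.sin(p[2]),np.cos(p[2]),0])
    if sgn is None: sgn=np.sign(R[:,1]@ly)
    x=np.array([0,0,-1.]); y=sgn*ly; Rt=np.c_[x,y,np.cross(x,y)]
    print("tcp loader mm",np.round(Lo(p,t),1),"sgn",sgn,"shift cm (tool axes now)",np.round(100*R.T@(W(p,L)-t),2),"turn deg (tool)",np.round(np.degrees(Ro.from_matrix(R.T@Rt).as_rotvec()),2),"t",s["time_s"],"F",np.round(s["contact_force"],1),"w",round(s["width"],3))
E
python3 - <<'E'
from h import *
p=np.load("p.npy"); print(rot(get_state()).as_matrix().round(2))
togo(p,(-130,-3.5,380)); togo(p,(-130,-3.5,380),1)
E
```

```text
[[-0.   -0.32  0.95]
 [ 0.    0.95  0.32]
 [-1.    0.    0.  ]]
tcp loader mm [-489.9 -422.   404.7] sgn 1.0 shift cm (tool axes now) [ 2.47 35.8  42.01] turn deg (tool) [ 8.87 -0.   -0.  ] t 1.25 F [-0.3  0.4  0.8] w 0.999
tcp loader mm [-489.9 -422.   404.7] sgn 1 shift cm (tool axes now) [ 2.47 35.8  42.01] turn deg (tool) [ 8.87 -0.   -0.  ] t 1.25 F [-0.3  0.4  0.8] w 0.999
```

```bash
python3 -m crank '[[[0,2.5,3.4],[0,0,0]],[[0,2.5,3.4],[0,0,0]],[[0,2.5,3.4],[0,0,0]],[[0,2.5,3.4],[0,0,0]],[[0,2.5,3.4],[0,0,0]],[[0,2.5,3.4],[0,0,0]],[[0,2.5,3.4],[0,0,0]],[[0,2.5,3.4],[0,0,0]]]' -1
python3 -m crank '[[[0,2.5,3.4],[0,0,0]],[[0,2.5,3.4],[0,0,0]],[[0,2.5,3.4],[0,0,0]],[[0,2.5,3.4],[0,0,0]],[[0,2.5,3.4],[0,0,0]],[[0,2.5,3.4],[0,0,0]],[[0,0,0],[4.5,0,0]],[[0,0,0],[4.4,0,0]],[[0,0,0],[0,0,0]]]'
python3 - <<'E'
from h import *
p=np.load("p.npy"); togo(p,(-70,-3.5,400))
f=optics.grab_frame("wrist");crop(f,0,0,640,400,1.25,"pics/w1.png"); print(Lo(p,-np.array(f["R"]).T@f["t"]))
E
```

```text
time_s: 2.05
tcp_pos: [0.3698, -0.2437, 0.405]
tcp_rot: [0.698, -0.114, 0.698, 0.114]
contact_force: [1.1, -0.3, 0.3]
width: 1.001
time_s: 2.95
tcp_pos: [0.5151, -0.0378, 0.4045]
tcp_rot: [0.705, -0.06, 0.705, 0.059]
contact_force: [0.4, -0.5, 0.4]
width: 1.0
tcp loader mm [-73.3  -2.4 404.5] sgn 1.0 shift cm (tool axes now) [ 0.45 -0.11  0.33] turn deg (tool) [-0.03 -0.01  0.  ] t 2.95 F [ 0.4 -0.5  0.4] w 1.0
[-152.71444915   -1.18233164  374.05096552]
```

View pics/w1.png

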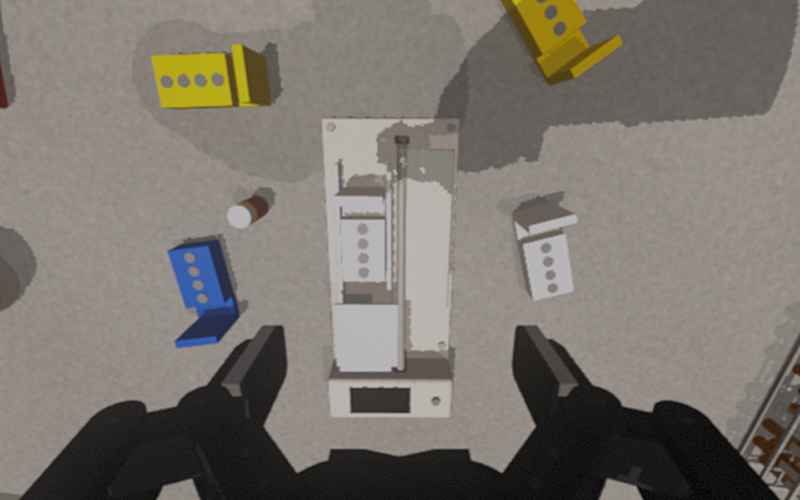

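The wrist view shows the loader (322–458, 118–416) with the white cassette in its lane: tab at about (362,200), body at about (362,250). The spare is on the paddle side at (545,250). I'll zoom in.

Run:
```python
from h import *
f=optics.grab_frame("wrist");crop(f,250,85,390,225,4.2,"pics/w2.png");crop(f,250,215,390,345,4.2,"pics/w3.png")
```

```text
(no output)
```

View pics/w2.png

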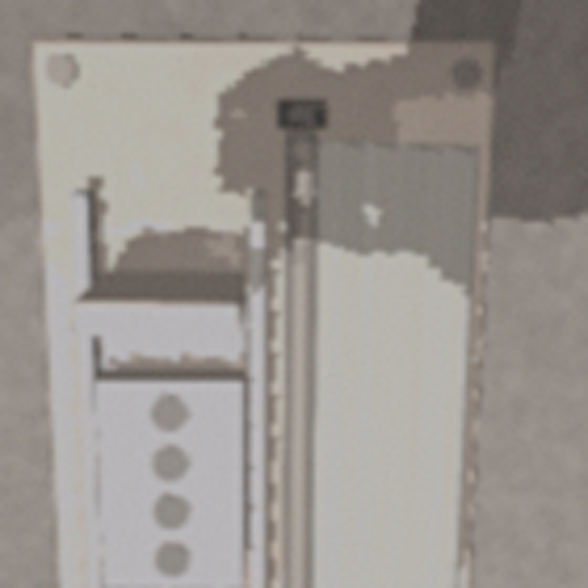

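View pics/w3.png

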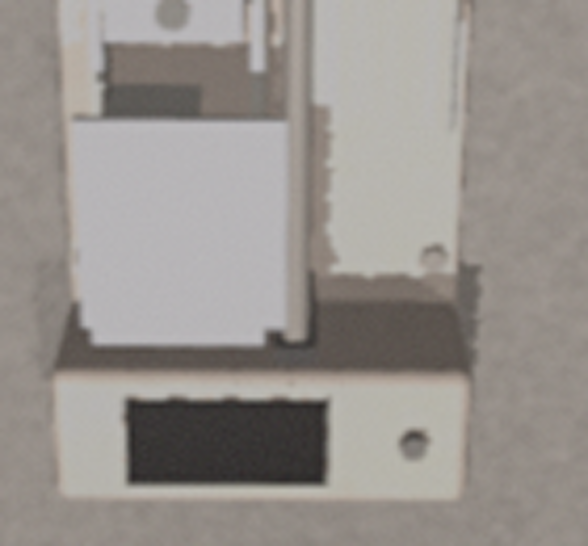

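```bash
cat > fit.py <<'E'
from h import *
from scipy.optimize import least_squares
fw=optics.grab_frame("wrist");ft=optics.grab_frame("top");fs=optics.grab_frame("scene")
A=lambda u,v:((u+.5)/4.2-.5+250,(v+.5)/4.2-.5+85); B=lambda u,v:((u+.5)/4.2-.5+250,(v+.5)/4.2-.5+215)
T=lambda u,v:(260+u/5,120+v/5); S=lambda u,v:(200+u/4,150+v/4)
obs=[(fw,A(33,43),(-164,-72,6)),(fw,A(494,43),(-164,52,6)),(fw,B(60,497),(125,-72,48)),(fw,B(464,497),(125,52,48))]
def r(p): return np.concatenate([proj(f,W(p,L))[0]-uv for f,uv,L in obs])
p0=np.load("p.npy"); print(r(p0).reshape(-1,2).round(1))
o=least_squares(r,p0); p=o.x; print(p,r(p).reshape(-1,2).round(1)); np.save("pw.npy",p)
for nm,uv,z in [("tab rear top",A(162,298),61),("tabL",A(82,298),61),("tabR",A(243,298),61),("body front L",B(105,43),30),("body rear",A(170,377),30),("bodyrearL",A(97,377),30),("bodyrearR",A(246,377),30),("roof nearL",B(75,118),45),("roof nearR",B(285,118),45),("paddle near L",A(320,145),43),("pad near R",A(478,150),61),("bb",A(302,113),47),("railR",A(258,220),20),("railL",A(80,190),20)]:
    print(nm,Lo(p,onz(fw,uv,z/1000)).round(1))
E
python3 fit.py
```

```text
[[-1.4 -3.6]
 [ 0.7 -3.5]
 [-0.4 -0.2]
 [ 1.6 -0.1]]
[ 0.58959735 -0.02283314  0.16576258] [[-1.  -1.3]
 [ 0.8 -0.8]
 [-0.8  1.4]
 [ 1.   1.8]]
tab rear top [-104.2  -33.1   61. ]
tabL [-104.1  -52.2   61. ]
tabR [-104.3  -13.8   61. ]
body front L [-16.9 -54.3  30. ]
body rear [-77.9 -34.6  30. ]
bodyrearL [-77.8 -54.1  30. ]
bodyrearR [-78.  -14.3  30. ]
roof nearL [ -0.8 -61.2  45. ]
roof nearR [-1.1 -3.6 45. ]
paddle near L [-138.8    4.6   43. ]
pad near R [-138.7   40.7   61. ]
bb [-1.463e+02  1.000e-01  4.700e+01]
railR [-118.3  -11.2   20. ]
railL [-125.8  -58.    20. ]
```

Run:
```python
from h import *
p=np.load("pw.npy"); togo(p,(-122,-3,255))
```

```text
tcp loader mm [-76.4  -3.  404.8] sgn 1.0 shift cm (tool axes now) [14.98  0.02 -4.57] turn deg (tool) [ 0.2   0.02 -0.  ] t 3.2 F [ 0.6 -0.5  0.1] w 1.002
```

```bash
python3 -m crank '[[[0,0,-2.3],[0.2,0,0]],[[0,0,-2.3],[0,0,0]],[[3,0,0],[0,0,0]],[[3,0,0],[0,0,0]],[[3,0,0],[0,0,0]],[[3,0,0],[0,0,0]],[[3,0,0],[0,0,0]],[[0,0,0],[0,0,0]],[[0,0,0],[0,0,0]]]' -0.2
python3 - <<'E'
from h import *
p=np.load("pw.npy"); togo(p,(-122,-3,255))
f=optics.grab_frame("wrist");crop(f,0,0,640,400,1.25,"pics/w4.png"); print(Lo(p,-np.array(f["R"]).T@f["t"]))
f=optics.grab_frame("scene");crop(f,230,120,390,240,5,"pics/s4.png")
E
```

```text
time_s: 4.1
tcp_pos: [0.4698, -0.046, 0.2554]
tcp_rot: [0.705, -0.059, 0.705, 0.058]
contact_force: [1.4, 0.1, 1.0]
width: 0.597
tcp loader mm [-121.9   -3.1  255.4] sgn 1.0 shift cm (tool axes now) [ 0.04  0.01 -0.01] turn deg (tool) [-0.01 -0.01  0.04] t 4.1 F [1.4 0.1 1. ] w 0.597
[-201.38083491   -1.87284161  224.92798325]
```

View pics/w4.png

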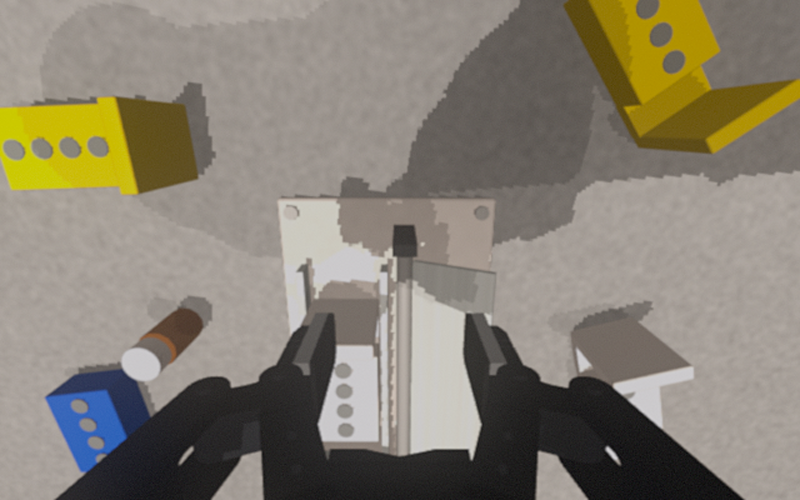

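View pics/s4.png

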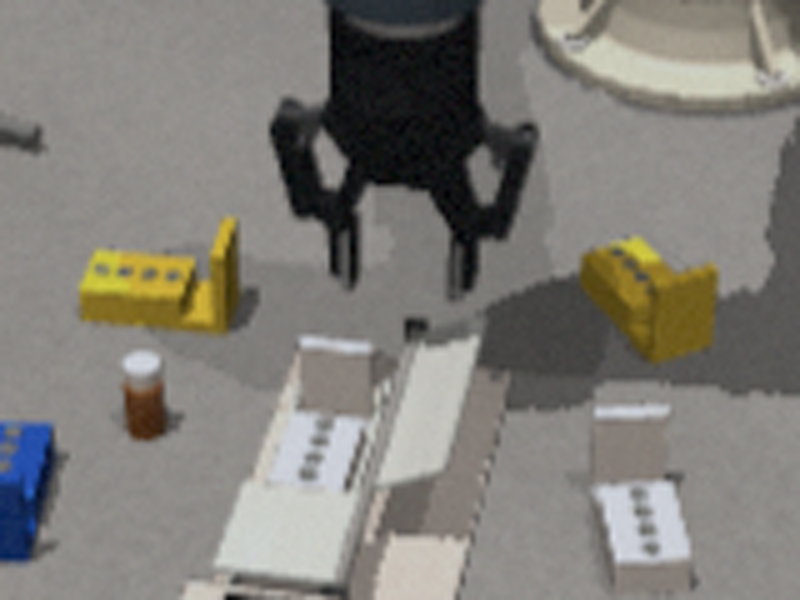

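Run:
```python
from h import *
p=np.load("pw.npy"); fw=optics.grab_frame("wrist");fs=optics.grab_frame("scene")
for uv in [(302,313),(334,313),(465,313),(496,313)]:
    for z in (.085,.092): print(uv,z,Lo(p,onz(fw,np.array(uv)/1.25,z)).round(1))
S=lambda u,v:(230+u/5,120+v/5)
for a,b in [((318,313),(345,288)),((480,313),(460,298))]:
    print(Lo(p,tri([fw,fs],[np.array(a)/1.25,S(*b)])).round(1))
# tab rear top: check height
print("tab",Lo(p,tri([fw,fs],[np.array((344,345))/1.25,S(336,340)])).round(1))
crop(fw,220,150,420,300,4,"pics/w5.png")
```

```text
(302, 313) 0.085 [-129.8  -40.6   85. ]
(302, 313) 0.092 [-133.3  -38.6   92. ]
(334, 313) 0.085 [-129.8  -27.8   85. ]
(334, 313) 0.092 [-133.3  -26.5   92. ]
(465, 313) 0.085 [-129.8   24.3   85. ]
(465, 313) 0.092 [-133.3   23.    92. ]
(496, 313) 0.085 [-129.8   36.7   85. ]
(496, 313) 0.092 [-133.3   34.7   92. ]
[-125.6  -35.3   76.4]
[-125.8   29.1   78.2]
tab [-99.6 -33.   60.2]
```

View pics/w5.png

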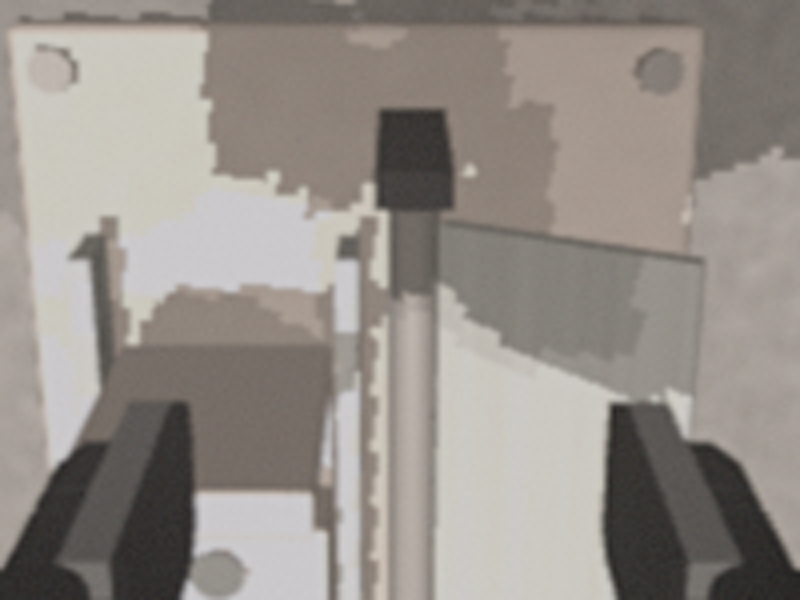

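Fingertips are at loader y ≈ -34 and +30, z ≈ 85. The tab's rear-top edge triangulates to z 60, against 61 expected. I'll descend until the finger touches the paddle.

```bash
python3 -m crank '[[[0.8,0,0],[0,0,0]],[[0.8,0,0],[0,0,0]],[[0.2,0,0],[0,0,0]],[[0,0,0],[0,0,0]]]'
python3 -m crank '[[[0.3,0,0],[0,0,0]],[[0.3,0,0],[0,0,0]],[[0,0,0],[0,0,0]]]'
python3 -m crank '[[[0.3,0,0],[0,0,0]],[[0.3,0,0],[0,0,0]],[[0,0,0],[0,0,0]]]'
```

```text
time_s: 4.7
tcp_pos: [0.4693, -0.0458, 0.236]
tcp_rot: [0.704, -0.058, 0.705, 0.058]
contact_force: [-0.5, 0.2, -0.7]
width: 0.599
time_s: 5.0
tcp_pos: [0.4694, -0.0458, 0.2303]
tcp_rot: [0.704, -0.058, 0.705, 0.058]
contact_force: [-0.2, -0.9, -0.1]
width: 0.599
time_s: 5.3
tcp_pos: [0.4698, -0.0457, 0.2248]
tcp_rot: [0.705, -0.058, 0.704, 0.058]
contact_force: [-0.1, -0.2, 1.9]
width: 0.601
```

```bash
python3 -m crank '[[[0.3,0,0],[0,0,0]],[[0,0,0],[0,0,0]]]'
python3 -m crank '[[[0.3,0,0],[0,0,0]],[[0,0,0],[0,0,0]]]'
python3 - <<'E'
from h import *
f=optics.grab_frame("wrist");crop(f,220,150,420,300,4,"pics/w6.png")
f=optics.grab_frame("scene");crop(f,230,140,390,260,5,"pics/s6.png")
E
```

```text
time_s: 5.5
tcp_pos: [0.4699, -0.0457, 0.2218]
tcp_rot: [0.705, -0.058, 0.704, 0.058]
contact_force: [0.1, 1.4, 3.2]
width: 0.599
time_s: 5.7
tcp_pos: [0.4698, -0.0456, 0.2186]
tcp_rot: [0.705, -0.058, 0.704, 0.058]
contact_force: [1.3, 1.6, 4.0]
width: 0.6
```

View pics/w6.png

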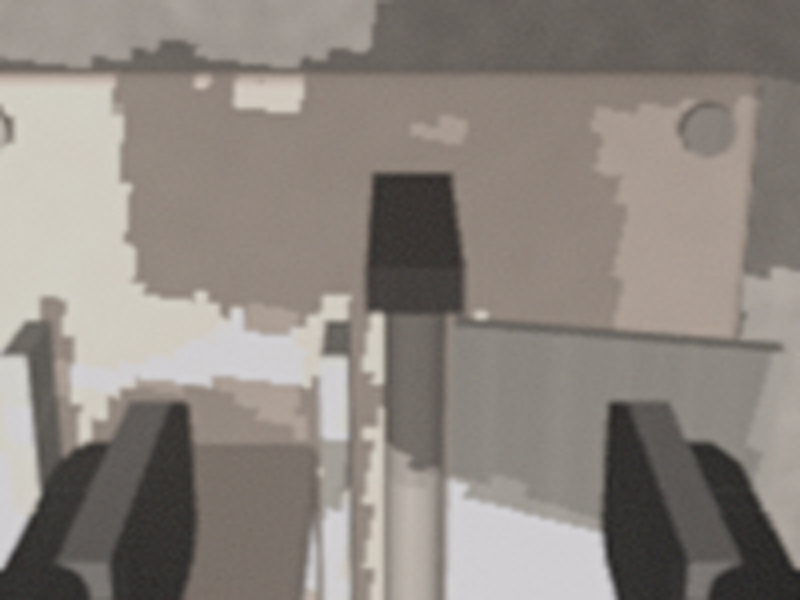

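View pics/s6.png

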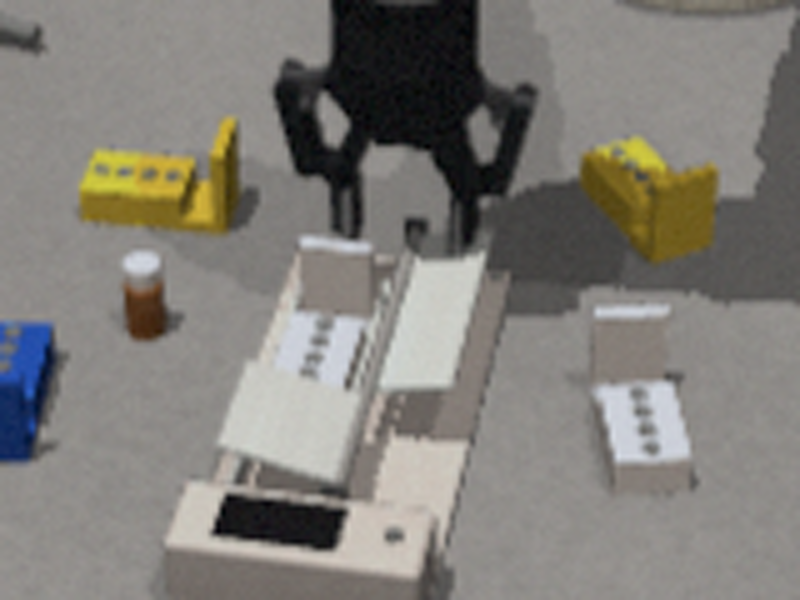

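```bash
python3 -m crank '[[[0.3,0,0],[0,0,0]],[[0.3,0,0],[0,0,0]],[[0,0,0],[0,0,0]]]'
python3 -m crank '[[[0.3,0,0],[0,0,0]],[[0,0,0],[0,0,0]]]'
python3 -m crank '[[[0.1,0,0],[0,0,0]],[[0,0,0],[0,0,0]]]'
python3 -m crank '[[[0.1,0,0],[0,0,0]],[[0,0,0],[0,0,0]]]'
python3 - <<'E'
from h import *
p=np.load("pw.npy"); togo(p,(-122,-3,206))
f=optics.grab_frame("wrist");crop(f,220,150,420,300,4,"pics/w7.png")
f=optics.grab_frame("scene");crop(f,230,140,390,260,5,"pics/s7.png")
E
```

```text
time_s: 6.1
tcp_pos: [0.4697, -0.0456, 0.2125]
tcp_rot: [0.705, -0.058, 0.704, 0.058]
contact_force: [0.8, 4.2, 4.3]
width: 0.601
time_s: 6.3
tcp_pos: [0.4698, -0.0456, 0.2097]
tcp_rot: [0.705, -0.058, 0.705, 0.058]
contact_force: [0.5, 3.5, 5.3]
width: 0.601
time_s: 6.5
tcp_pos: [0.4698, -0.0456, 0.2089]
tcp_rot: [0.705, -0.058, 0.704, 0.058]
contact_force: [-0.1, 4.3, 5.6]
width: 0.601
time_s: 6.7
tcp_pos: [0.4698, -0.0456, 0.2085]
tcp_rot: [0.705, -0.058, 0.704, 0.058]
contact_force: [-1.4, 4.5, 10.9]
width: 0.599
tcp loader mm [-121.9   -2.7  208.5] sgn 1.0 shift cm (tool axes now) [ 0.25 -0.03 -0.01] turn deg (tool) [-0.03  0.05 -0.  ] t 6.7 F [-1.4  4.5 10.9] w 0.599
```

View pics/w7.png

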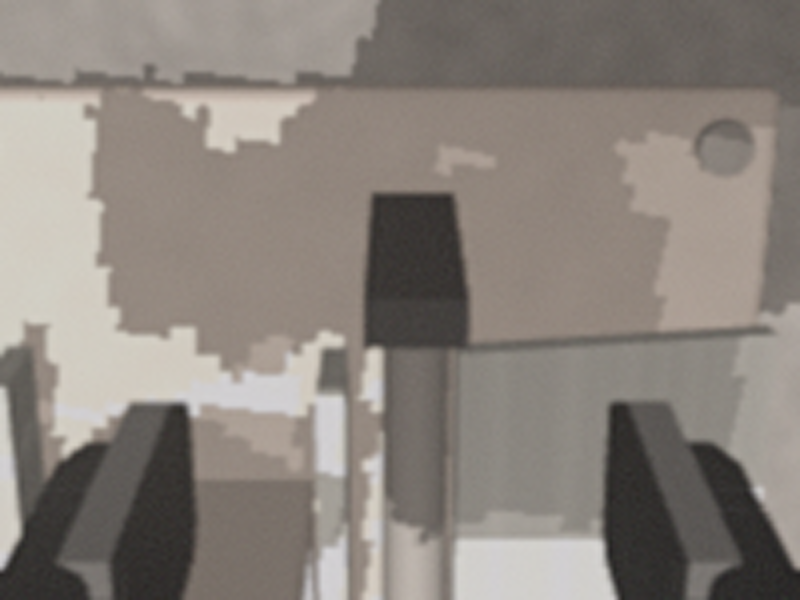

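View pics/s7.png

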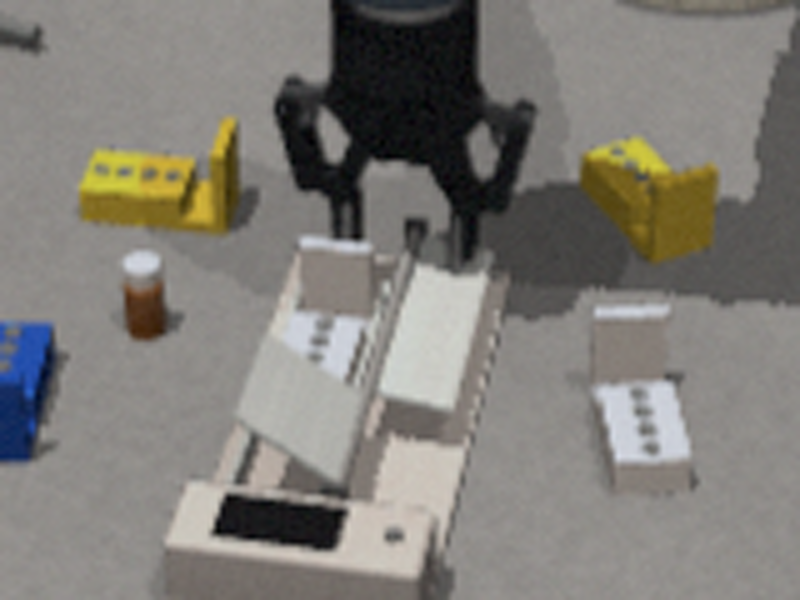

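The flap is fully open: the force jumped from 5.6 to 10.9 N at the hard stop, and the roof is well up in the scene view. Now I push along the loader's +x (tool +z), checking as I go.

```bash
python3 -m crank '[[[0,0,0.3],[0,0,0]],[[0,0,0.3],[0,0,0]],[[0,0,0.3],[0,0,0]],[[0,0,0.3],[0,0,0]],[[0,0,0.3],[0,0,0]]]'
python3 -m crank '[[[0,0,0.4],[0,0,0]],[[0,0,0.4],[0,0,0]],[[0,0,0.4],[0,0,0]],[[0,0,0.4],[0,0,0]],[[0,0,0.4],[0,0,0]]]'
python3 - <<'E'
from h import *
p=np.load("pw.npy"); togo(p,(-28,-3,208.5))
f=optics.grab_frame("wrist");crop(f,220,150,420,300,4,"pics/w8.png")
f=optics.grab_frame("scene");crop(f,230,140,390,260,5,"pics/s8.png")
E
```

```text
time_s: 7.3
tcp_pos: [0.4755, -0.0449, 0.2067]
tcp_rot: [0.695, -0.059, 0.714, 0.058]
contact_force: [-41.2, 5.0, 48.2]
width: 0.599
time_s: 7.8
tcp_pos: [0.4994, -0.0413, 0.208]
tcp_rot: [0.7, -0.059, 0.709, 0.058]
contact_force: [-21.4, 1.1, 27.8]
width: 0.603
tcp loader mm [-92.   -3.3 208. ] sgn 1.0 shift cm (tool axes now) [-0.13  0.04  6.4 ] turn deg (tool) [-0.03 -0.73  0.04] t 7.8 F [-21.4   1.1  27.8] w 0.603
```

View pics/s8.png

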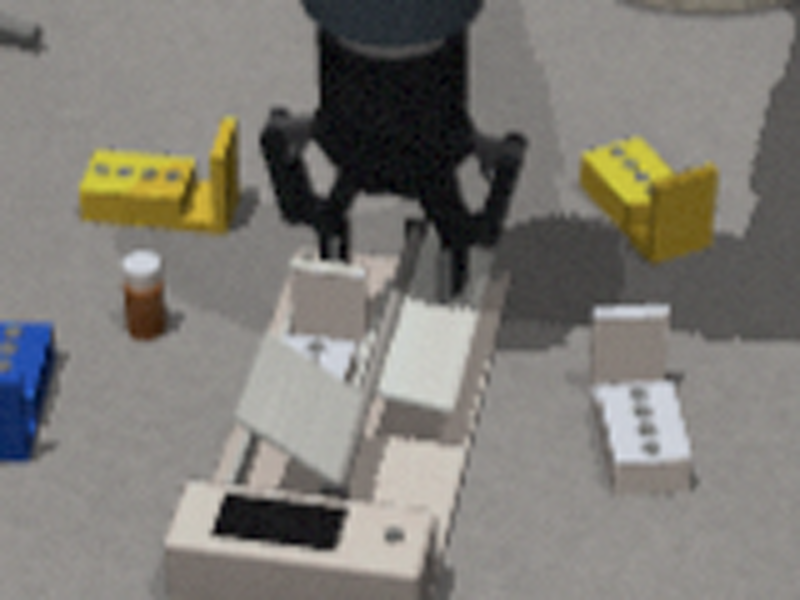

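View pics/w8.png

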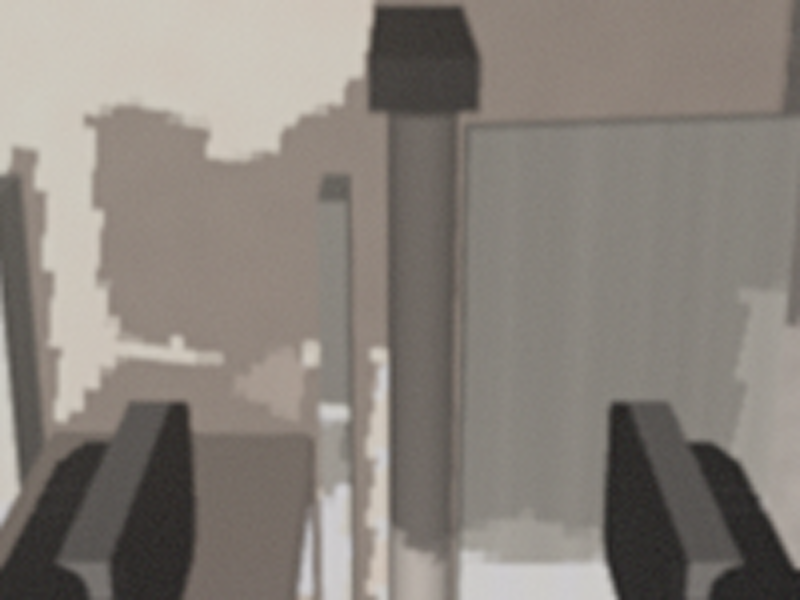

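High friction on the paddle against the hard stop: 41 N in x and 48 N in z. I'll ease off by about 1 mm, to just off the stop with the flap still well above 0.45.

```bash
python3 -m crank '[[[-0.1,0,0],[0,0,0]],[[0,0,0],[0,0,0]]]'
python3 - <<'E'
from h import *
p=np.load("pw.npy"); togo(p,(-28,-3,209.5))
E
```

```text
time_s: 8.1
tcp_pos: [0.5002, -0.0412, 0.2083]
tcp_rot: [0.701, -0.059, 0.709, 0.058]
contact_force: [-14.2, 1.1, 18.6]
width: 0.6
tcp loader mm [-91.2  -3.3 208.3] sgn 1.0 shift cm (tool axes now) [-0.19  0.04  6.32] turn deg (tool) [-0.05 -0.66  0.04] t 8.1 F [-14.2   1.1  18.6] w 0.6
```

```bash
python3 -m crank '[[[-0.1,0,0],[0,0,0]],[[0,0,0],[0,0,0]]]'
python3 - <<'E'
from h import *
p=np.load("pw.npy"); togo(p,(-28,-3,209.5))
E
```

```text
time_s: 8.3
tcp_pos: [0.5015, -0.0409, 0.2089]
tcp_rot: [0.702, -0.059, 0.707, 0.058]
contact_force: [-6.4, -0.2, 6.4]
width: 0.602
tcp loader mm [-89.8  -3.3 208.9] sgn 1.0 shift cm (tool axes now) [-0.11  0.04  6.18] turn deg (tool) [-0.07 -0.44  0.03] t 8.3 F [-6.4 -0.2  6.4] w 0.602
```

```bash
python3 -m crank '[[[-0.05,0,0.2],[0,0,0]],[[0,0,0.3],[0,0,0]],[[0,0,0.3],[0,0,0]],[[0,0,0.2],[0,0,0]],[[0,0,0],[0,0,0]]]'
python3 - <<'E'
from h import *
p=np.load("pw.npy"); togo(p,(-28,-3,209.5))
f=optics.grab_frame("scene");crop(f,230,140,390,260,5,"pics/s9.png")
E
```

```text
time_s: 8.8
tcp_pos: [0.5118, -0.0392, 0.209]
tcp_rot: [0.702, -0.059, 0.707, 0.058]
contact_force: [-5.1, 0.7, 5.5]
width: 0.599
tcp loader mm [-79.4  -3.3 209. ] sgn 1.0 shift cm (tool axes now) [-0.09  0.04  5.14] turn deg (tool) [-0.07 -0.44  0.03] t 8.8 F [-5.1  0.7  5.5] w 0.599
```

View pics/s9.png

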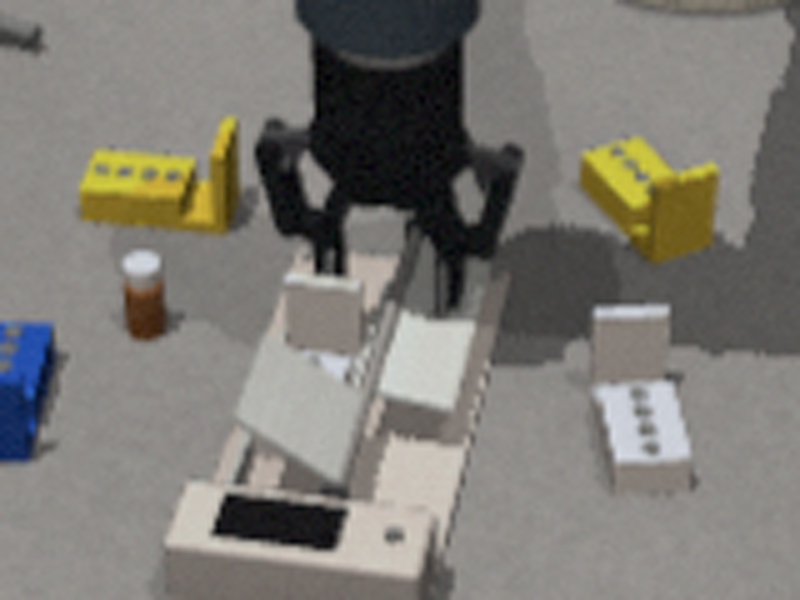

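The cassette is sliding straight under the raised roof (tab top at about (323,285)), and Fz is a steady 5.5 N.

```bash
python3 -m crank '[[[0,0,0.3],[0,0,0]],[[0,0,0.3],[0,0,0]],[[0,0,0.3],[0,0,0]],[[0,0,0.3],[0,0,0]],[[0,0,0.3],[0,0,0]],[[0,0,0.3],[0,0,0]]]'
python3 -m crank '[[[0,0,0.3],[0,0,0]],[[0,0,0.3],[0,0,0]],[[0,0,0.3],[0,0,0]],[[0,0,0.3],[0,0,0]],[[0,0,0.3],[0,0,0]],[[0,0,0.1],[0,0,0]]]'
python3 - <<'E'
from h import *
p=np.load("pw.npy"); togo(p,(-28,-3,209.5))
f=optics.grab_frame("scene");crop(f,230,140,390,260,5,"pics/s10.png")
f=optics.grab_frame("wrist");crop(f,0,0,640,400,1.25,"pics/w10.png")
E
```

```text
time_s: 9.45
tcp_pos: [0.5294, -0.0363, 0.2089]
tcp_rot: [0.702, -0.058, 0.708, 0.058]
contact_force: [-6.4, -0.8, 4.8]
width: 0.602
time_s: 10.05
tcp_pos: [0.5453, -0.0336, 0.2089]
tcp_rot: [0.702, -0.059, 0.708, 0.058]
contact_force: [-5.3, -0.1, 5.2]
width: 0.601
tcp loader mm [-45.4  -3.3 208.9] sgn 1.0 shift cm (tool axes now) [-0.07  0.04  1.74] turn deg (tool) [-0.07 -0.46  0.03] t 10.05 F [-5.3 -0.1  5.2] w 0.601
```

View pics/s10.png

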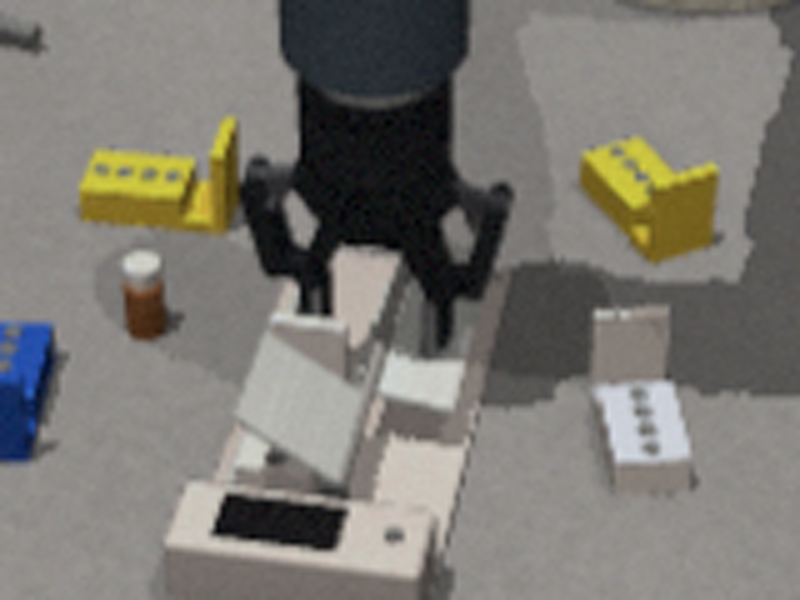

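View pics/w10.png

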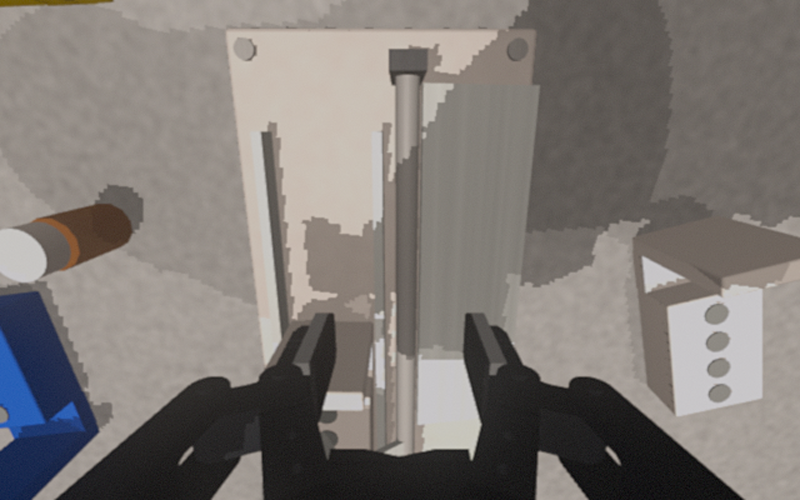

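```bash
python3 -m crank '[[[0,0,0.3],[0,0,0]],[[0,0,0.3],[0,0,0]],[[0,0,0.3],[0,0,0]],[[0,0,0.3],[0,0,0]],[[0,0,0.1],[0,0,0]],[[0,0,0],[0,0,0]]]'
python3 -m crank '[[[0,0,0.1],[0,0,0]],[[0,0,0.1],[0,0,0]],[[0,0,0],[0,0,0]]]'
python3 -m crank '[[[0,0,0.1],[0,0,0]],[[0,0,0],[0,0,0]]]'
python3 - <<'E'
from h import *
p=np.load("pw.npy"); togo(p,(-28,-3,209.5))
E
```

```text
time_s: 10.75
tcp_pos: [0.5582, -0.0315, 0.209]
tcp_rot: [0.702, -0.059, 0.707, 0.058]
contact_force: [-4.3, 0.6, 5.3]
width: 0.602
time_s: 11.05
tcp_pos: [0.56, -0.0312, 0.2089]
tcp_rot: [0.702, -0.059, 0.708, 0.058]
contact_force: [-5.3, 0.3, 5.3]
width: 0.599
time_s: 11.25
tcp_pos: [0.561, -0.031, 0.2089]
tcp_rot: [0.702, -0.059, 0.708, 0.058]
contact_force: [-6.6, -0.1, 6.3]
width: 0.596
tcp loader mm [-29.6  -3.4 208.9] sgn 1.0 shift cm (tool axes now) [-0.06  0.04  0.16] turn deg (tool) [-0.07 -0.47  0.03] t 11.25 F [-6.6 -0.1  6.3] w 0.596
```

```bash
python3 -m crank '[[[0,0,0.1],[0,0,0]],[[0,0,0],[0,0,0]]]'
python3 -m crank '[[[0,0,0.1],[0,0,0]],[[0,0,0],[0,0,0]]]'
python3 -m crank '[[[0,0,0.1],[0,0,0]],[[0,0,0],[0,0,0]]]'
```

```text
time_s: 11.45
tcp_pos: [0.5619, -0.0309, 0.209]
tcp_rot: [0.702, -0.059, 0.708, 0.058]
contact_force: [-6.2, -0.2, 6.0]
width: 0.602
time_s: 11.65
tcp_pos: [0.5629, -0.0307, 0.209]
tcp_rot: [0.702, -0.059, 0.708, 0.058]
contact_force: [-5.9, -0.9, 4.7]
width: 0.604
time_s: 11.85
tcp_pos: [0.5639, -0.0305, 0.209]
tcp_rot: [0.702, -0.059, 0.708, 0.058]
contact_force: [-5.7, -0.4, 5.7]
width: 0.599
```

```bash
python3 -m crank '[[[0,0,0.1],[0,0,0]],[[0,0,0],[0,0,0]]]'
python3 -m crank '[[[0,0,0.1],[0,0,0]],[[0,0,0],[0,0,0]]]'
python3 - <<'E'
from h import *
p=np.load("pw.npy"); togo(p,(-28,-3,209.5))
f=optics.grab_frame("scene");crop(f,230,140,390,260,5,"pics/s11.png")
f=optics.grab_frame("top");crop(f,300,125,370,200,8,"pics/t11.png")
E
```

```text
time_s: 12.05
tcp_pos: [0.5649, -0.0304, 0.209]
tcp_rot: [0.702, -0.059, 0.708, 0.058]
contact_force: [-6.6, 0.4, 6.8]
width: 0.601
time_s: 12.25
tcp_pos: [0.5652, -0.0304, 0.2089]
tcp_rot: [0.701, -0.058, 0.708, 0.058]
contact_force: [-8.5, -0.7, 7.8]
width: 0.601
tcp loader mm [-25.3  -3.4 208.9] sgn 1.0 shift cm (tool axes now) [-0.05  0.04 -0.27] turn deg (tool) [-0.09 -0.58  0.02] t 12.25 F [-8.5 -0.7  7.8] w 0.601
```

View pics/s11.png

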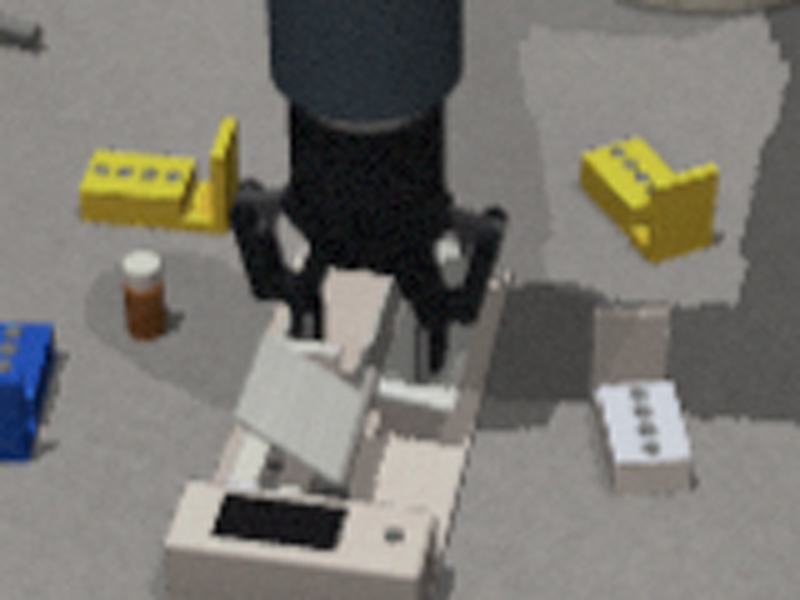

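View pics/t11.png

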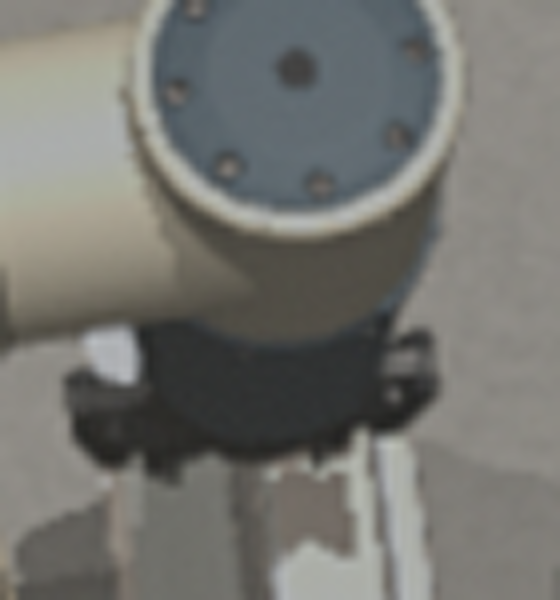

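```bash
python3 -m crank '[[[0,0,0.1],[0,0,0]],[[0,0,0],[0,0,0]]]'
python3 -m crank '[[[0,0,0.1],[0,0,0]],[[0,0,0],[0,0,0]]]'
python3 - <<'E'
from h import *
p=np.load("pw.npy"); togo(p,(-28,-3,209.5))
E
```

```text
time_s: 12.55
tcp_pos: [0.5656, -0.0303, 0.2089]
tcp_rot: [0.7, -0.058, 0.709, 0.057]
contact_force: [-11.7, -0.5, 10.2]
width: 0.599
time_s: 12.75
tcp_pos: [0.5659, -0.0303, 0.2089]
tcp_rot: [0.7, -0.058, 0.71, 0.057]
contact_force: [-14.9, 0.0, 12.3]
width: 0.6
tcp loader mm [-24.6  -3.4 208.9] sgn 1.0 shift cm (tool axes now) [-0.06  0.04 -0.34] turn deg (tool) [-0.11 -0.8   0.02] t 12.75 F [-14.9   0.   12.3] w 0.6
```

```bash
python3 -m crank '[[[-0.1,0,0],[0,0,0]],[[0,0,0],[0,0,0]]]'
python3 -m crank '[[[-0.05,0,0.1],[0,0,0]],[[0,0,0],[0,0,0]]]'
python3 - <<'E'
from h import *
p=np.load("pw.npy"); togo(p,(-28,-3,209.5))
f=optics.grab_frame("wrist");crop(f,200,150,400,300,4,"pics/w12.png")
f=optics.grab_frame("scene");crop(f,250,190,350,265,8,"pics/s12.png")
E
```

```text
time_s: 12.95
tcp_pos: [0.5661, -0.0304, 0.2093]
tcp_rot: [0.7, -0.058, 0.71, 0.057]
contact_force: [-11.3, -0.7, 8.6]
width: 0.604
time_s: 13.15
tcp_pos: [0.5665, -0.0303, 0.2094]
tcp_rot: [0.699, -0.058, 0.71, 0.057]
contact_force: [-14.7, -1.1, 9.3]
width: 0.599
tcp loader mm [-24.   -3.6 209.4] sgn 1.0 shift cm (tool axes now) [-0.    0.06 -0.4 ] turn deg (tool) [-0.15 -0.9   0.  ] t 13.15 F [-14.7  -1.1   9.3] w 0.599
```

View pics/s12.png

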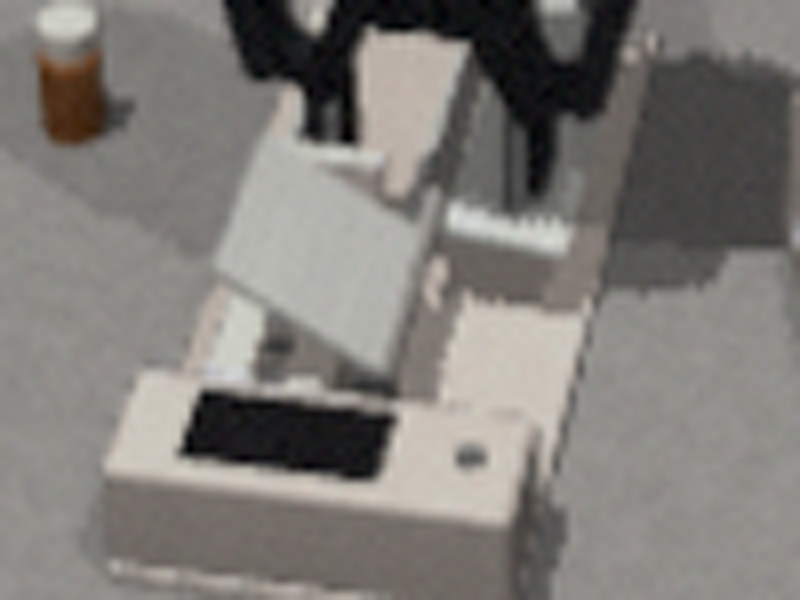

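View pics/w12.png

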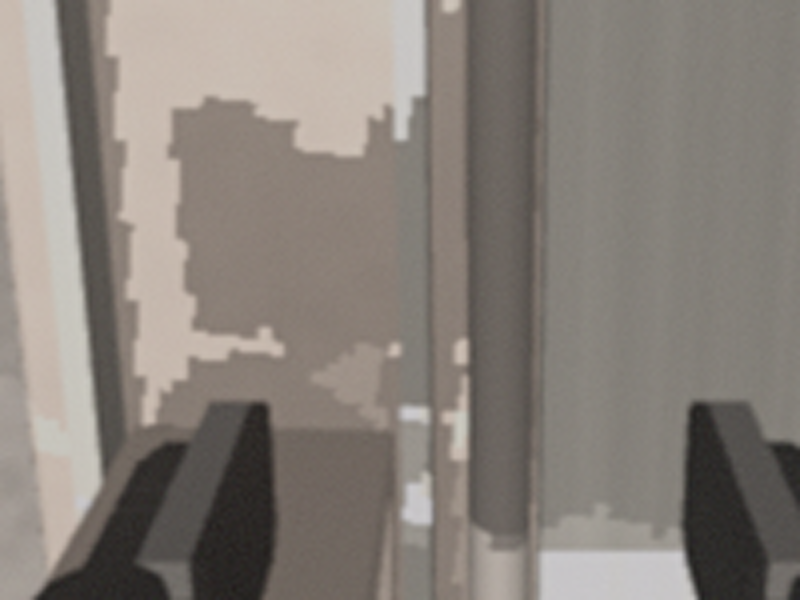

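Run:
```python
from h import *
fs=optics.grab_frame("scene"); 
for n in ("p.npy","pw.npy"):
    p=np.load(n)
    for dx in (0,-4):
        q=np.array([proj(fs,W(p,L))[0] for L in [(-17+dx,-15,61),(-9+dx,-15,61),(-9+dx,-55,61),(66,-2,45),(125,52,48),(125,-72,48),(-164,52,6)]])
        print(n,dx,((q-[250,190])*8).round(0).tolist())
```

```text
p.npy 0 [[388.0, 139.0], [383.0, 155.0], [260.0, 141.0], [377.0, 356.0], [519.0, 506.0], [103.0, 454.0], [658.0, 20.0]]
p.npy -4 [[391.0, 131.0], [386.0, 147.0], [263.0, 133.0], [377.0, 356.0], [519.0, 506.0], [103.0, 454.0], [658.0, 20.0]]
pw.npy 0 [[386.0, 144.0], [381.0, 160.0], [257.0, 146.0], [374.0, 361.0], [515.0, 513.0], [99.0, 460.0], [658.0, 25.0]]
pw.npy -4 [[389.0, 136.0], [384.0, 152.0], [260.0, 138.0], [374.0, 361.0], [515.0, 513.0], [99.0, 460.0], [658.0, 25.0]]
```

At the end stop: Fx persists when the paddle load is eased, and the fingertip's front face is at x ≈ -16 against -17 expected. Now I back the finger off the tab a little with the paddle still down, then rise.

```bash
python3 -m crank '[[[0,0,-0.3],[0,0,0]],[[0,0,-0.3],[0,0,0]],[[0,0,-0.3],[0,0,0]],[[0,0,0],[0,0,0]]]'
python3 - <<'E'
from h import *
p=np.load("pw.npy"); togo(p,(-28,-3,209.5))
f=optics.grab_frame("wrist");crop(f,200,150,400,300,4,"pics/w13.png")
f=optics.grab_frame("scene");crop(f,250,190,350,265,8,"pics/s13.png")
E
```

```text
time_s: 13.7
tcp_pos: [0.5628, -0.0306, 0.2125]
tcp_rot: [0.705, -0.059, 0.704, 0.058]
contact_force: [1.7, -0.8, 4.4]
width: 0.595
tcp loader mm [-27.7  -3.2 212.5] sgn 1.0 shift cm (tool axes now) [ 0.3   0.02 -0.03] turn deg (tool) [-0.02  0.12  0.05] t 13.7 F [ 1.7 -0.8  4.4] w 0.595
```

View pics/s13.png

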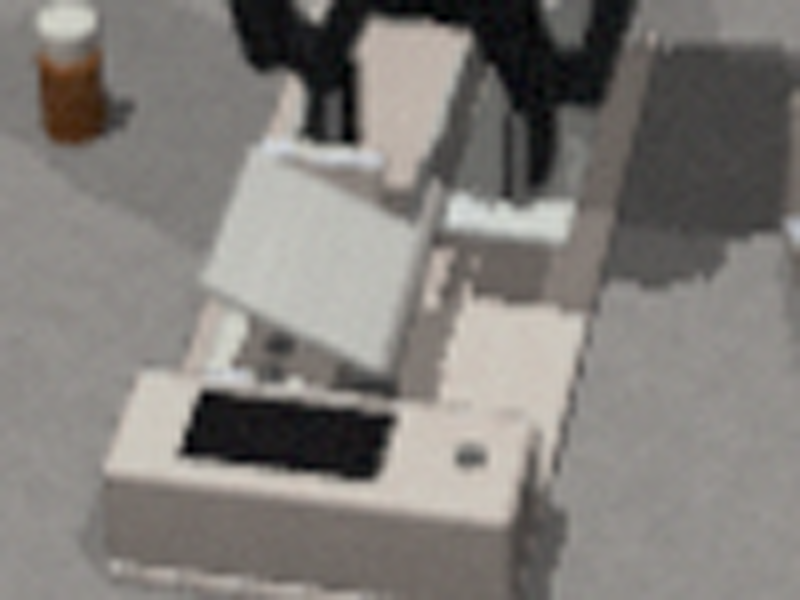

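View pics/w13.png

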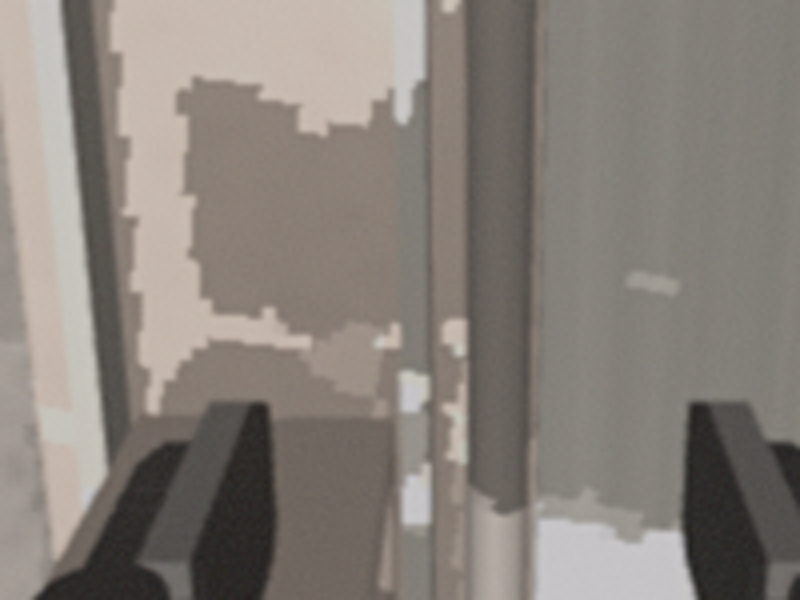

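```bash
python3 -m crank '[[[0.1,0,-0.2],[0,0,0]],[[0,0,-0.2],[0,0,0]],[[0,0,0],[0,0,0]],[[-0.5,0,0],[0,0,0]],[[-0.5,0,0],[0,0,0]],[[-0.5,0,0],[0,0,0]],[[-0.5,0,0],[0,0,0]],[[-0.5,0,0],[0,0,0]],[[-0.5,0,0],[0,0,0]],[[0,0,0],[0,0,0]]]'
python3 - <<'E'
from h import *
p=np.load("pw.npy"); togo(p,(-28,-3,209.5))
f=optics.grab_frame("scene");crop(f,250,190,350,265,8,"pics/s14.png")
E
```

```text
time_s: 14.8
tcp_pos: [0.5584, -0.0309, 0.2413]
tcp_rot: [0.705, -0.058, 0.704, 0.058]
contact_force: [-0.5, -0.6, 0.1]
width: 0.601
tcp loader mm [-32.1  -2.8 241.3] sgn 1.0 shift cm (tool axes now) [ 3.18 -0.02  0.41] turn deg (tool) [-0.04  0.05 -0.01] t 14.8 F [-0.5 -0.6  0.1] w 0.601
```

View pics/s14.png

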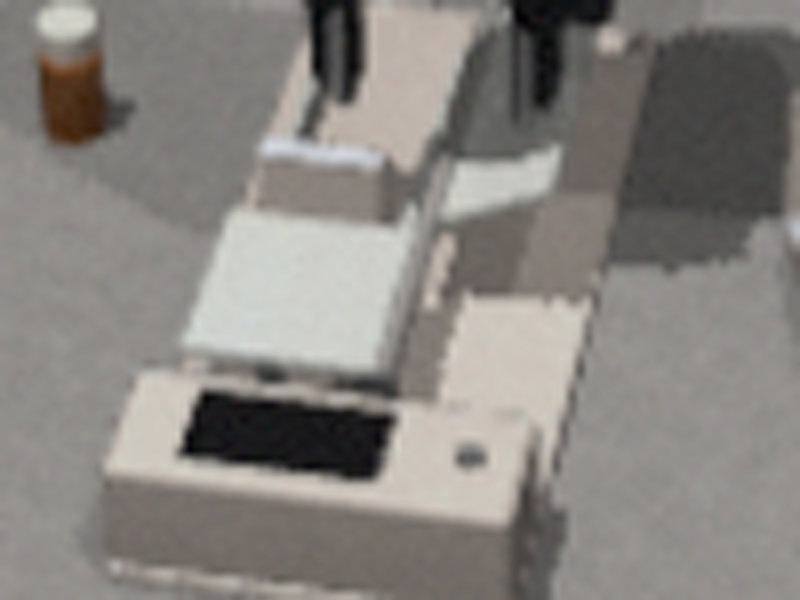

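The flap is shut behind the tab. I'll rise clear and check the home position from the wrist camera.

```bash
python3 -m crank '[[[-2,0,0],[0,0,0]],[[-3,0,0],[0,0,0]],[[-4,0,0],[0,0,0]],[[-4,0,0],[0,0,0]],[[-2,0,0],[0,0,0]],[[0,0,0],[0,0,0]],[[0,0,0],[0,0,0]]]'
python3 - <<'E'
from h import *
p=np.load("pw.npy"); togo(p,(-28,-3,209.5))
f=optics.grab_frame("wrist");crop(f,0,0,640,400,1.25,"pics/w15.png");crop(f,240,200,400,320,5,"pics/w15b.png")
q=np.array([proj(f,W(p,L))[0] for L in [(-17,-15,61),(-17,-55,61),(-9,-35,61),(-17,-35,6),(0,-2,45),(0,-62,45),(-164,52,6),(-164,-72,6)]]); print((((q+.5-[240,200])*5)-.5).round(0).tolist(), (q*1.25).round().tolist())
f=optics.grab_frame("scene");crop(f,150,130,410,290,3,"pics/s15.png")
E
```

```text
time_s: 15.55
tcp_pos: [0.5581, -0.0309, 0.3902]
tcp_rot: [0.705, -0.058, 0.705, 0.058]
contact_force: [-0.2, -0.1, -0.3]
width: 0.599
tcp loader mm [-32.4  -2.7 390.2] sgn 1.0 shift cm (tool axes now) [18.07 -0.04  0.44] turn deg (tool) [-0.05 -0.02 -0.04] t 15.55 F [-0.2 -0.1 -0.3] w 0.599
[[331.0, 9.0], [131.0, 9.0], [232.0, 47.0], [255.0, -62.0], [396.0, 62.0], [114.0, 62.0], [658.0, -757.0], [53.0, -756.0]] [[382.0, 252.0], [332.0, 252.0], [358.0, 261.0], [363.0, 234.0], [398.0, 265.0], [328.0, 265.0], [464.0, 60.0], [313.0, 61.0]]
```

View pics/w15b.png

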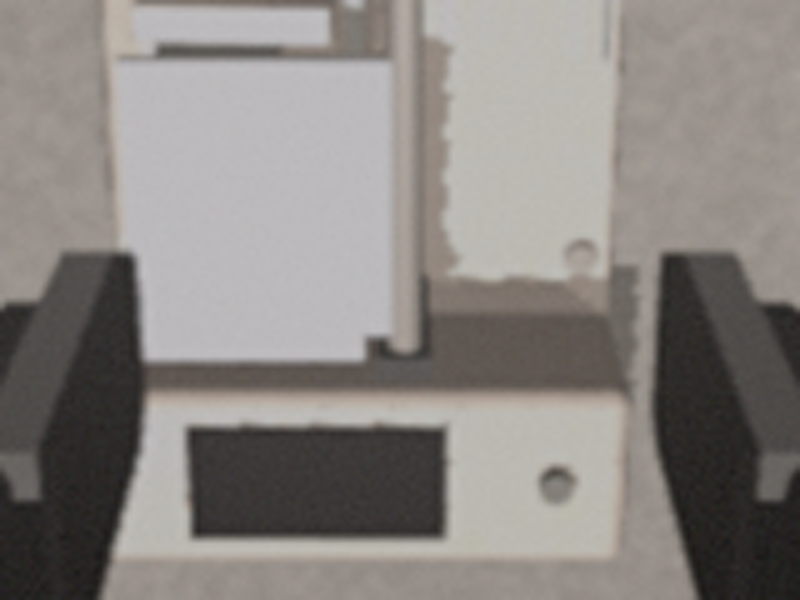

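View pics/w15.png

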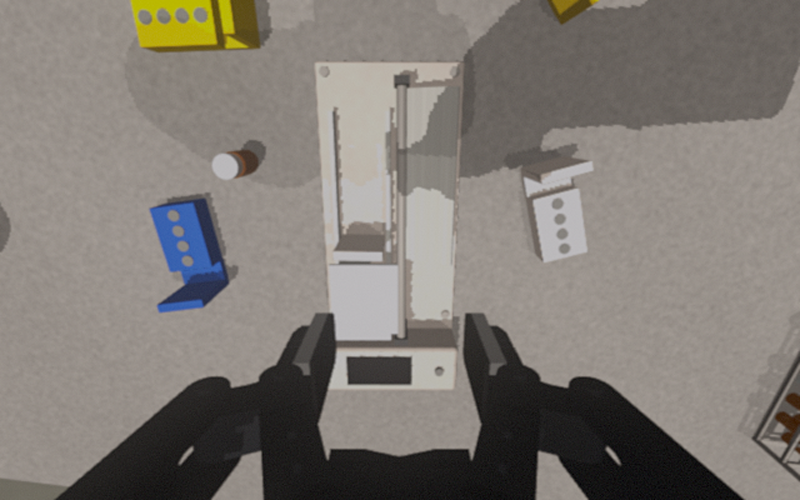

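View pics/s15.png

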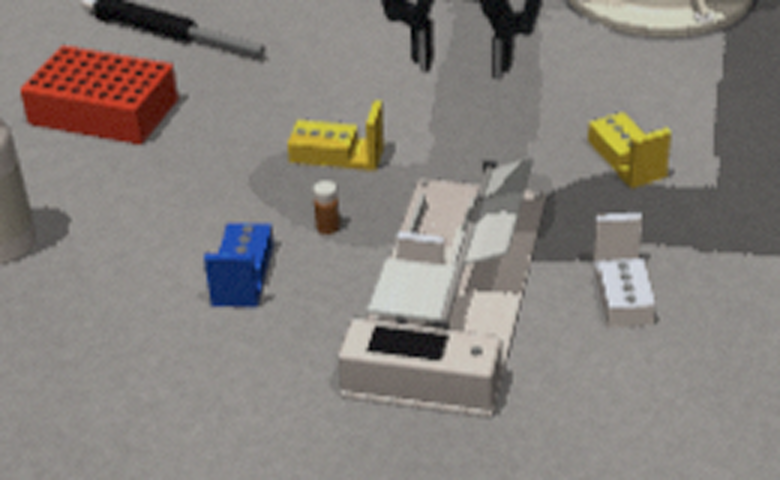

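Run:
```python
from h import *
p=np.load("pw.npy")
f=optics.grab_frame("wrist");crop(f,255,175,335,235,10,"pics/w16.png")
q=np.array([proj(f,W(p,L))[0] for L in [(-17,-35,61),(-9,-35,61),(0,-32,45),(9,-35,30)]]); print((((q+.5-[255,175])*10)-.5).round(0).tolist())
```

```text
[[312.0, 281.0], [315.0, 356.0], [361.0, 387.0], [349.0, 418.0]]
```

View pics/w16.png

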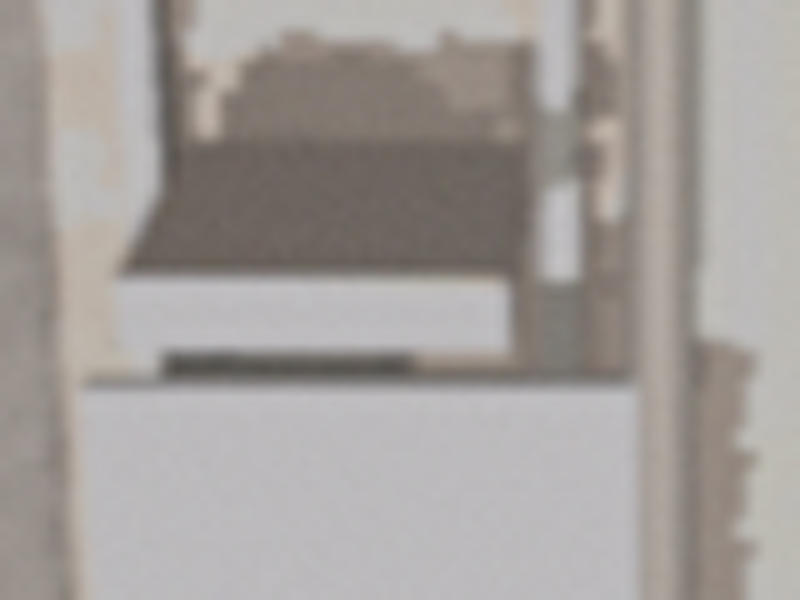

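Tab edges at rows 275 and 350 (predicted home 281 and 356) and roof edge at 382 (predicted 387). They share the same offset, so the cassette is home to well under 1 mm relative to the loader. The flap is shut, the robot is clear, and the bystanders in view are unmoved.

Run:
```python
from bench import arm,get_state
print(arm.job_done(), get_state()["time_s"])
```

```text
the job is handed in; nothing more can be done
the job is handed in; nothing more can be done
```

The white cassette in the lane is fully home against the end stop, the flap is shut behind it, and I handed the job in at about 15.6 s of the 45 s allowed. I pressed the paddle down with one fingertip until the flap reached its hard stop. With the other I pushed the tab until it met the stop, then backed off and let the paddle up.

**Last checks:**
- **Cassette:** in the wrist view the tab edges sit where a home cassette's would, to within about 0.2 mm relative to the flap's roof.
- **Flap:** it looks shut in both the scene and wrist views, with the lip down in the cassette's gap. By my estimate from the fingertip height it stayed near 0.55–0.6 rad during the push. It sank to about 0.45 as I backed off, with the cassette already home.
- **Robot and bystanders:** contact force is back to about zero with the gripper well clear. The spare, vial, tube block, pipette and look-alikes looked unmoved in the scene and wrist views. I did not recheck the tube rack, spray or beaker, which the arm never went near.

**Not as planned:** early in the push the fingertip dragged hard on the paddle while it was against the hard stop. The wrist force reached about 63 N, under the 120 N limit. It was the fingertip that was loaded, as far as I could tell, not the arm or gripper body. I raised the tool 2.5 mm, which brought it down to about 5–6 N on each axis for the rest of the push.

The first loader position, from the fixed cameras, differed by about 3 mm from the wrist-camera one. I used the wrist-camera one.

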